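# Feel the gap of a flower press with a tapered wooden gauge

### The job

Test the bite of the wooden flower press: pick up the tapered wooden gauge by its upright handle and, from the sill at the press's open mouth, slide its thin end flat and straight in between the two boards, gently, until it drags snugly and the sprung upper board has risen about 2 mm (do not ram it in deep). Finish there while still gripping the gauge by its handle, pinched between the two boards and held still; do not let go. Leave the thick knobbed tablet and the two loose knobbed cylinders alone.

Things in the scene. Friction and masses are not known exactly. Their poses are not given: they have to be found in the camera images.
- gauge: The tapered gauge, one piece of brown wood, 145 mm long, 40 mm wide, about 0.1 kg, lying flat on the table at the start. Origin: on its flat underside, below the middle of the handle; x points along the blade to the thin tip, z up. Under the handle is a flat tail 15 mm thick (x -22 to 22 mm); ahead of it is the tapered blade (x 22 to 122 mm).
- gauge_handle (a point): Where to grip the gauge: the middle of its upright handle, 42 mm above the underside, straight above the gauge's origin; axes as the gauge. The handle is a block 40 mm long (x) and 20 mm wide (y), from 15 to 66 mm above the underside; grip its two long sides from above, closing along y.
- gauge_tip (a point): Middle of the gauge's thin tip, on the underside, 122 mm ahead (x) of the gauge's origin; axes as the gauge. The blade is 3 mm thick here; its upper face slopes straight up towards the handle to 15 mm thick, 100 mm behind the tip (0.12 mm per mm). The underside is flat.
- press: The flower press's base, fixed to the table: light wooden lower board (180 x 160 mm) with its flat top 30 mm above the table, on dark feet. Origin: on the table under the board's middle; x points from the open mouth inward, z up. Board: x -90 to 90, y -80 to 80 mm; x -90 to -50 mm is an open sill. Steel screws 6 mm thick at x -35 and 75, y -68 and 68 mm leave 130 mm free between them.
- press_mouth (a point): Middle of the mouth: on the top face of the lower board (30 mm above the table), straight below the upper board's front edge; axes as the press (x inward).
- press_top: The press's upper part over the base: fixed frame of two dark cross bars with brass wing nuts (top at 85 mm), carrying the sprung upper board. It is set 0 to 3 mm up, differently each time: its origin is the base's origin plus that height, so the gap between the boards at rest is 6 mm plus this origin's height above the table (6 to 9 mm). Axes as the press.
- board_lift (a joint): How far the upper board has been raised from rest, in m (0 at rest, at most 0.010). It presses down with about 3.5 N at rest plus 2.5 N per mm of rise (8.5 N at 2 mm), and falls back by itself. Wood drags on both faces of the gauge: pushing it in takes about 12 to 17 N at 2 mm (more if it is also pressed down), and 6 to 8 N at first touch. Each 8.3 mm of depth raises the board 1 mm.
- tablet: Bystander: a thick brown wooden tablet 70 x 55 x 22 mm with a round white knob (top at 47 mm). Origin: centre of its underside.
- cylinder_wide: Bystander: dark wooden cylinder 48 mm across and 55 mm high with a small knob (77 mm in all), standing. Origin: centre of its underside.
- cylinder_slim: Bystander: dark wooden cylinder 30 mm across and 55 mm high with a small knob (77 mm in all), standing. Origin: centre of its underside.
- cylinder_block: Long light wooden block 360 x 75 x 60 mm with sunk knobbed cylinders (knobs to 88 mm), fixed, to the left of the press. Origin: centre of its underside, x along its length.
- upper_edge (a point): Middle of the upper board's lower front edge, straight above the mouth; it rises with the board. The upper board is light wood, 140 x 160 x 15 mm, x -50 to 90 mm in the press's frame, always level, and can only rise. Axes as the press.
Not all that is in view belongs to the job. Leave any blue look-alike of the gauge alone. Leave any yellow look-alike of the press alone.

How it is judged:
On the way, in this order (a step that is already met when the one before it is completed fails the run):
1. the gauge is picked up by the robot, clear of the table (height (world z) of gauge above 0.015 m and contact force between the fingers and gauge above 1 N), for 0.1 s.
2. the gauge's tip is between the boards in the mouth, the upper board not yet raised by 1 mm (x of gauge_tip in the frame of press_mouth above 0.005 m and z of gauge_tip in the frame of press_mouth between -0.004 and 0.009 m and y of gauge_tip in the frame of press_mouth between -0.045 and 0.045 m and value of joint board_lift below 0.001 m), for 0.1 s.
At the end, for the whole second after the job is handed in: Gauge still, gripped within 30 mm of gauge_handle; tip 20 mm or more inside the mouth, within 45 mm of its middle, in line within 0.2 rad, level within 0.1 rad, pressing on both boards; upper board raised 1 to 3.5 mm by the gauge, not the fingers; bystanders within 20 mm of their starts (value of joint board_lift between 0.001 and 0.0035 m and x of gauge_tip in the frame of press_mouth above 0.02 m and y of gauge_tip in the frame of press_mouth between -0.045 and 0.045 m and angle between the x axis of gauge and the x axis of press, either way round below 0.2 rad and angle between gauge's own z axis and vertical below 0.1 rad and contact force between gauge and press_top above 2 N and contact force between gauge and press above 0.5 N and contact force between the fingers and gauge above 2 N and contact force between the fingers and press_top below 0.5 N and linear speed of gauge below 0.01 m/s and distance of each of tablet, cylinder_wide, cylinder_slim from where it was at the start of the episode below 0.02 m and distance between the grasp point and gauge_handle below 0.03 m); the arm keeps its last pose, push and grip.
It fails at once if the gauge is rammed in: the upper board rises more than 5.5 mm (value of joint board_lift above 0.0055 m).
It fails at once if a bystander is disturbed (moved over 20 mm or tipped over) (distance of any of tablet, cylinder_wide, cylinder_slim from where it was at the start of the episode above 0.02 m or angle between any of tablet, cylinder_wide, cylinder_slim's own z axis and vertical above 0.4 rad).
It also fails if it takes over 42 s, if anything falls off the work surface, if the arm or the gripper's body presses on something with over 40 N, if the wrist force passes 120 N, or if a joint passes its speed limit or range.

### The arm

A 7-joint arm with a two-finger parallel gripper is mounted at the origin on the work surface. World frame = base frame: x ahead of the robot, y to its left, z up, the work surface at z = 0. Lengths are in m, angles in rad, forces in N, time in s.
With the tool pointing down it reaches from about 0.425 to 0.875 m from the base axis. Payload 4.7 kg.
Tool frame: the origin (TCP) lies on the centre line of the jaws, within the pads' length; the fingertips stand r.tcp_to_tips ahead of it and the grasp point (between the pads) lies 2 mm behind it (r.tcp_to_tips is the distance from the TCP to the fingertips, in m); z points along the fingers, y is the line along which they close (so a half turn about z gives the same grasp; the last joint's range is limited). The gripper opens to 85 mm and grips with 20 to 120 N. Pads are 22 mm wide; open, the fingers measure 114 mm over their backs; the gripper's body (76 mm by 85 mm) begins 54 mm behind the grasp point. The pads swing forward as they close: fully open they stand 13 mm farther back than shut.
Start: joints at [-1.163, 0.321, -0.07, 1.45, 0.023, 1.371, -0.057], TCP at [0.249, 0.6, 0.248] pointing down, gripper open.
Joint ranges: [-2.86, 2.86], [-0.3, 2.09], [-1.38, 1.24], [0.06, 2.45], [-1.56, 4.7], [0.09, 2.05], [-2.69, 2.69]. Speed limits (rad/s): [2.57, 2.57, 3.14, 3.14, 3.14, 3.14, 3.14].

### API

Orientations are given as a 3x3 rotation matrix whose columns are the frame's x, y, z axes.
In Python, from bench import r, optics gives the robot as it stands.
- The arm moves only by the shell command python3 -m inch 'ROWS'. ROWS is a JSON object of lists of equal length, an entry for each row: "grip": the opening, from -1 (shut) to 1 (fully open); "translation": the shift along the world's x, y, z in m, a list of three; "roll": the turn about the world's z in degrees. A call has exactly 10 rows; each row is the pose to reach, as a shift and turn from the pose commanded when the call began; what a row does not reach only later rows make up. A row lasts 1/12 s, in which the tool goes at most 41.7 mm and 7.16 degrees, less where a joint would pass 70% of its speed; a pose out of reach is approached as far as the arm can. A call with a gripper value outside its range is refused whole. The fingers move at their own pace and stop on an object; the grip force is fixed at half the most. Time passes only in rows, so rows that repeat a pose let the fingers close, or fill a call up. It gives the time, the measured TCP pose, the force, the opening and the grip force at its end, in the units of the state.
- r.sense(): the state, without advancing time (a new reading comes with each control period).
- optics.capture(name): name is "scene" or "side" or "wrist"; returns the picture (400x640x3 uint8, red, green, blue); there is no depth.
- optics.get_calibration(name): a dict with "fx", "fy", "cx", "cy" (pixels), "cam_to_world" (4x4, takes a point from camera to world coordinates). Camera axes: x right, y up, looking along -z (the intrinsics and any distortion apply to the point x, -y, -z); pixel columns grow to the right and rows downward; lengths in m; the calibration is good to about 2 mm. A picture is of the moment at which its call begins: read the wrist's pose just before it. get_calibration takes no time and is no camera call; for the wrist camera it gives the pose at the moment of the call.
- r.sign_off(): hands the job in; it is judged then, once.
The state is a dict: "time": time; "joint_pos": joint angles; "joint_velocities": joint speeds; "tau": joint torques, N m; "eef_pos": TCP position; "tool_rot": TCP orientation; "ft_force": force on the tool from outside, world axes, zero at the start; "ft_torque": the same for the moment, N m; "finger_gap": finger opening in m; "gripper_force": force on a finger pad.
Only numpy, scipy, OpenCV 4.12 (cv2) and the standard library are available. Lean on these libraries where they do the work, as an engineer would, in place of code of your own. Each camera call takes 0.05 s, during which the arm holds its last target. There are 200 camera calls.

## Working session

There is one attempt and no reset: what is moved stays moved. The work goes in short steps, Python scripts to look and compute and a shell command to move; the robot and the scene stay as the last step left them, time stands still between calls to the robot, and variables do not carry over. Pictures are saved under pics/ and viewed, at most 10 in all, crops included, and the job is handed in when it is done.

```bash
mkdir -p pics; cat > h.py <<'E'
import numpy as np, cv2
from bench import r, optics
def K(n):
    return optics.get_calibration(n)
def ray(c,u,v):
    T=np.array(c["cam_to_world"]); d=np.array([(u-c["cx"])/c["fx"],-(v-c["cy"])/c["fy"],-1.])
    return T[:3,3],T[:3,:3]@d
def onplane(c,u,v,z):
    o,d=ray(c,u,v); return o+d*(z-o[2])/d[2]
def proj(c,p):
    T=np.array(c["cam_to_world"]); q=T[:3,:3].T@(np.array(p)-T[:3,3])
    return c["cx"]+c["fx"]*q[0]/-q[2], c["cy"]-c["fy"]*q[1]/-q[2]
E
python3 - <<'E'
from h import *
ims=[]
for n in("scene","side"):
    im=optics.capture(n); cv2.imwrite(f"pics/{n}0.png",im[:,:,::-1]); c=K(n); print(n,c)
print(r.sense(), r.tcp_to_tips)
E
```

```text
scene {'fx': 399.5676971892962, 'fy': 399.5676971892962, 'cx': 315.8436036722611, 'cy': 200.3217118742637, 'cam_to_world': array([[-0.49001706, -0.56068456,  0.66746993,  1.26910762],
       [ 0.8715489 , -0.30026946,  0.38760905,  0.47185566],
       [-0.01690557,  0.77166773,  0.63580116,  0.78777738],
       [ 0.        ,  0.        ,  0.        ,  1.        ]])}
side {'fx': 441.9952578946331, 'fy': 441.9952578946331, 'cx': 324.04765895787614, 'cy': 203.16927117053174, 'cam_to_world': array([[ 0.96963859,  0.10536069, -0.22068106,  0.22665348],
       [-0.24403057,  0.47525043, -0.84533195, -0.99213474],
       [ 0.01581401,  0.8735194 ,  0.48653239,  0.65062828],
       [ 0.        ,  0.        ,  0.        ,  1.        ]])}
{'time': 0.1, 'joint_pos': array([-1.16288599,  0.32176452, -0.07010585,  1.45159654,  0.02261763,
        1.37079764, -0.05687747]), 'joint_velocities': array([ 0.00024077, -0.00172602,  0.00222743, -0.00180831,  0.00179668,
       -0.00235813,  0.00032906]), 'tau': array([ 3.54365175e-04, -4.94878435e+01, -3.83445946e-01, -3.15209377e+01,
        1.31896196e-02,  7.38227478e-03, -1.20125529e-05]), 'eef_pos': array([0.24926733, 0.59979508, 0.247301  ]), 'tool_rot': array([[-9.23482478e-01,  3.83640160e-01, -5.83478672e-04],
       [ 3.83640589e-01,  9.23480955e-01, -1.68028693e-03],
       [-1.05794105e-04, -1.77556164e-03, -9.99998418e-01]]), 'ft_force': array([-0.31382042, -0.20546461, -0.43596627]), 'ft_torque': array([ 0.00997999, -0.02152051,  0.04396337]), 'gripper_force': 0.0, 'finger_gap': 0.08534946145835812} 0.017
```

View pics/scene0.png

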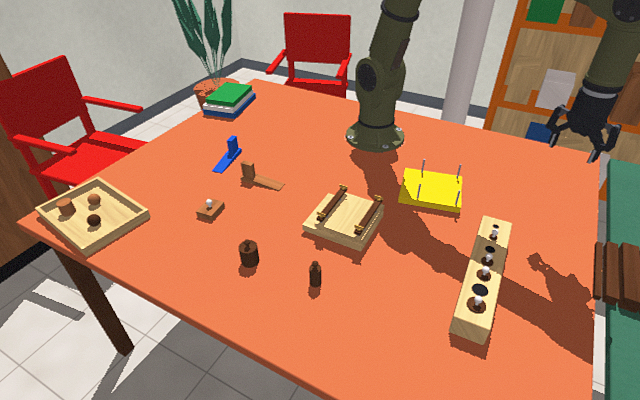

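View pics/side0.png

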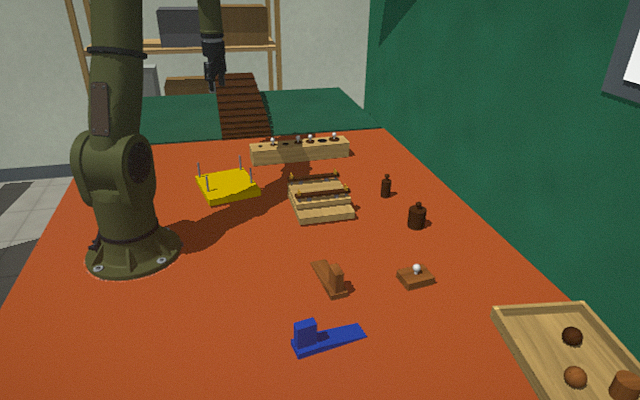

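Candidates for the gauge are the brown one (scene 248,172→284,186; side 330,278) and the blue one (scene 230,155; side 325,340). Brown matches the description and blue is the decoy. Candidates for the press are the light wood one (scene 345,220; side 322,198) and the yellow one (scene 432,190; side 228,187). The wooden one matches. Its sill faces −y, towards the gauge. Next I'll confirm both in one enlarged crop.

```bash
python3 - <<'E'
from h import *
a=cv2.imread("pics/scene0.png")[150:260,225:395]; b=cv2.imread("pics/side0.png")[165:305,275:365]
a=cv2.resize(a,None,fx=4.7,fy=4.7,interpolation=cv2.INTER_CUBIC)[:, :]
a=cv2.resize(cv2.imread("pics/scene0.png")[150:260,230:390],None,fx=3,fy=3,interpolation=cv2.INTER_CUBIC)
b=cv2.resize(b,None,fx=3.5,fy=3.5,interpolation=cv2.INTER_CUBIC)
o=np.zeros((500,800,3),np.uint8); o[:330,:480]=a; o[:490,484:484+315]=b
cv2.imwrite("pics/crop1.png",o)
E
```

```text
(no output)
```

View pics/crop1.png

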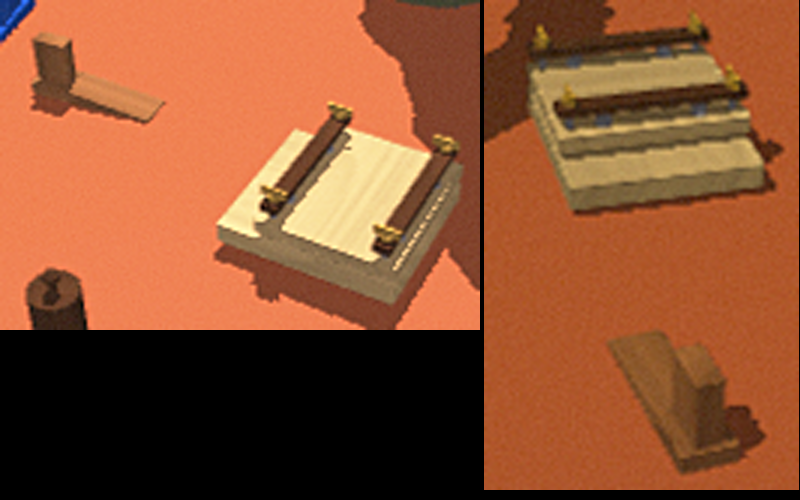

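```bash
python3 - <<'E'
from h import *
s,d=K("scene"),K("side")
S=lambda X,Y,z:onplane(s,230+X/3,150+Y/3,z)[:2].round(4)
D=lambda X,Y,z:onplane(d,275+(X-484)/3.5,165+Y/3.5,z)[:2].round(4)
print("handle top",S(53,41,.066),D(698,366,.066))
print("tip",S(158,112,.0015),D(636,337,.003))
print("tail bottom",D(684,473,0),D(740,460,0))
print("sill L R side",D(576,191,.03),D(762,175,.03)," scene R,L",S(218,228,.03),S(296,130,.03))
print("scene back-right base",S(385,300,.015), S(462,165,.052))
print("upper lower front edge", D(563,152,.038),D(748,131,.038))
print("tablet",S(-62,180,.047))
E
```

```text
handle top [ 0.4534 -0.2522] [ 0.4458 -0.2655]
tip [ 0.4368 -0.1343] [ 0.436 -0.146]
tail bottom [ 0.4333 -0.2852] [ 0.4707 -0.2815]
sill L R side [0.4259 0.0112] [0.5737 0.003 ]  scene R,L [0.5883 0.0325] [0.426  0.0279]
scene back-right base [0.5845 0.2005] [0.4234 0.2044]
upper lower front edge [0.4252 0.0591] [0.5794 0.0602]
tablet [ 0.6727 -0.2264]
```

The scene crop confirms a brown tapered gauge with its tip towards +y. It also shows the wooden press, sill facing −y, at about x 0.504 with the mouth near y 0.06. I'll move via a waypoint to a point above the gauge.

```bash
python3 -m inch '{"grip":[1,1,1,1,1,1,1,1,1,1],"translation":[[0.027,-0.03,0.01],[0.054,-0.06,0.02],[0.081,-0.09,0.03],[0.108,-0.12,0.03],[0.135,-0.15,0.03],[0.162,-0.18,0.03],[0.189,-0.21,0.03],[0.21,-0.24,0.03],[0.23,-0.27,0.03],[0.25,-0.305,0.03]],"roll":[-3,-6,-10,-14,-18,-22,-26,-30,-34,-38]}'
python3 -m inch '{"grip":[1,1,1,1,1,1,1,1,1,1],"translation":[[0,-0.035,0],[0,-0.07,0],[0,-0.105,0],[0,-0.14,0],[0,-0.175,0],[0,-0.21,0],[0,-0.245,0],[0,-0.28,0],[0,-0.28,0],[0,-0.28,0]],"roll":[-3,-6,-9,-12,-15,-18,-21,-23,-23,-23]}'
python3 - <<'E'
from h import *
c=K("wrist"); im=optics.capture("wrist"); cv2.imwrite("pics/w1.png",im[:,:,::-1]); np.save("w1.npy",c); print(r.sense()["eef_pos"],r.sense()["time"])
E
```

```text
time: 0.93
eef_pos: [0.4997, 0.2944, 0.2778]
tool_rot: [[-0.49, 0.872, -0.001], [0.872, 0.49, 0.0], [0.0, -0.001, -1.0]]
ft_force: [0.8, 1.0, -0.2]
finger_gap: 0.0856
gripper_force: 0.0
time: 1.77
eef_pos: [0.4992, 0.0127, 0.2783]
tool_rot: [[-0.107, 0.994, 0.0], [0.994, 0.107, 0.0], [0.0, 0.0, -1.0]]
ft_force: [-0.9, 1.1, -0.2]
finger_gap: 0.0848
gripper_force: 0.0
[0.49920435 0.01490331 0.27815652] 1.8167
```

View pics/w1.png

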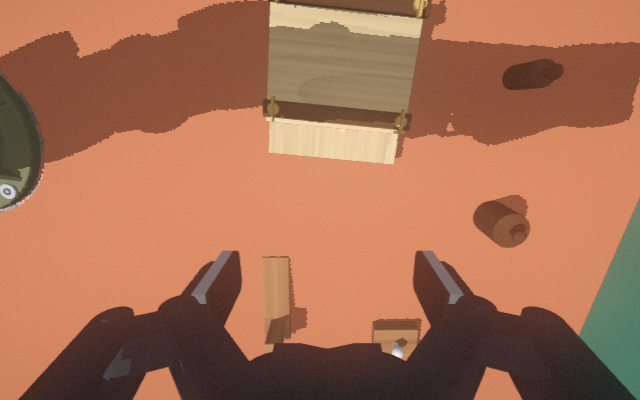

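The wrist view shows the sill front edge at (269,154)–(395,163), the gauge tip edge at (263,257)–(289,257), the blade's shoulder at about (265,332)–(290,332), and the tablet at (396,340).

```bash
python3 - <<'E'
from h import *
c=np.load("w1.npy",allow_pickle=True).item()
im=cv2.imread("pics/w1.png"); 
P=lambda u,v,z:onplane(c,u,v,z)[:2].round(4)
print("sill",P(269,154,.03),P(395,163,.03)); print("upper top front",P(268,119,.053),P(400,128,.053))
print("tip",P(263,257,.003),P(289,257,.003)); print("blade rear z15?",P(265,331,.0145),P(291,331,.0145))
print("handle top",P(266,344,.066),P(284,346,.066)); print(np.array(c["cam_to_world"]).round(3))
hsv=cv2.cvtColor(im,cv2.COLOR_BGR2HSV)
# blade outline on rows
for v in (262,280,300,315): print(v,[tuple(map(int,hsv[v,u])) for u in range(258,296,3)])
E
```

```text
sill [0.4251 0.0211] [0.5856 0.0266]
upper top front [0.4261 0.0653] [0.5785 0.0714]
tip [ 0.4189 -0.1409] [ 0.458  -0.1367]
blade rear z15? [ 0.4297 -0.2667] [ 0.4712 -0.2623]
handle top [ 0.4403 -0.2421] [ 0.4658 -0.243 ]
[[ 0.994 -0.101 -0.033  0.491]
 [ 0.106  0.949  0.296  0.088]
 [ 0.001 -0.298  0.955  0.405]
 [ 0.     0.     0.     1.   ]]
262 [(10, 137, 219), (11, 136, 217), (13, 125, 198), (13, 124, 197), (13, 121, 200), (13, 120, 204), (13, 124, 204), (13, 123, 197), (13, 129, 196), (13, 127, 193), (12, 136, 169), (10, 134, 220), (9, 135, 221)]
280 [(10, 135, 218), (10, 134, 220), (13, 122, 198), (13, 128, 195), (13, 125, 196), (13, 124, 201), (13, 123, 204), (13, 125, 196), (13, 122, 196), (13, 124, 191), (13, 130, 175), (8, 149, 152), (10, 134, 221)]
300 [(10, 136, 217), (10, 137, 217), (13, 121, 201), (13, 126, 195), (13, 123, 195), (14, 124, 197), (14, 121, 203), (13, 128, 193), (13, 124, 194), (13, 127, 187), (12, 128, 178), (9, 144, 152), (10, 142, 196)]
315 [(10, 136, 217), (10, 136, 216), (13, 131, 204), (13, 126, 193), (13, 124, 191), (14, 124, 196), (14, 122, 200), (13, 125, 191), (13, 125, 189), (11, 135, 159), (11, 138, 129), (8, 147, 147), (9, 147, 149)]
```

```bash
python3 -m inch '{"grip":[1,1,1,1,1,1,1,1,1,1],"translation":[[-0.006,-0.034,-0.01],[-0.012,-0.068,-0.02],[-0.018,-0.102,-0.03],[-0.024,-0.136,-0.04],[-0.03,-0.17,-0.06],[-0.036,-0.204,-0.08],[-0.042,-0.238,-0.1],[-0.049,-0.275,-0.11],[-0.049,-0.275,-0.13],[-0.049,-0.275,-0.13]],"roll":[0,0,0,0,0,0,-0.5,-0.5,-0.5,-0.5]}'
python3 - <<'E'
from h import *
d=K("side"); print("blue",[onplane(d,305,327,.06)[:2].round(3),onplane(d,365,335,.003)[:2].round(3)])
c=K("wrist"); im=optics.capture("wrist"); cv2.imwrite("pics/w2.png",im[:,:,::-1]); np.save("w2.npy",c)
for p in ([.4504,-.2604,.066],[.4385,-.139,.003]): print(proj(c,p))
E
```

```text
time: 2.65
eef_pos: [0.4482, -0.2596, 0.145]
tool_rot: [[-0.101, 0.995, -0.006], [0.995, 0.101, 0.001], [0.002, -0.006, -1.0]]
ft_force: [-0.6, 1.1, -0.6]
finger_gap: 0.0852
gripper_force: 0.0
blue [array([ 0.347, -0.409]), array([ 0.469, -0.401])]
(np.float64(329.93878649867514), np.float64(213.82986126753502))
(np.float64(330.4676318066891), np.float64(46.954871270553554))
```

View pics/w2.png

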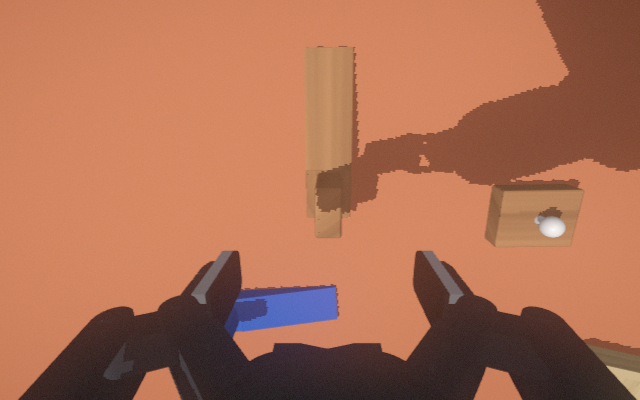

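The handle top is centred at about (328,213) and the tip at (330,47). Predictions were (330,214) and (330,47), so they agree. The blue decoy lies behind, clear of the fingers. Descend and grip.

```bash
python3 -m inch '{"grip":[1,1,1,1,1,1,1,1,1,1],"translation":[[0,0,-0.02],[0,0,-0.04],[0,0,-0.06],[0,0,-0.08],[0,0,-0.095],[0,0,-0.105],[0,0,-0.107],[0,0,-0.107],[0,0,-0.107],[0,0,-0.107]],"roll":[0,0,0,0,0,0,0,0,0,0]}'
python3 -m inch '{"grip":[-1,-1,-1,-1,-1,-1,-1,-1,-1,-1],"translation":[[0,0,0],[0,0,0],[0,0,0],[0,0,0],[0,0,0],[0,0,0],[0,0,0],[0,0,0],[0,0,0],[0,0,0]],"roll":[0,0,0,0,0,0,0,0,0,0]}'
```

```text
time: 3.53
eef_pos: [0.4516, -0.2598, 0.0425]
tool_rot: [[-0.104, 0.995, 0.002], [0.995, 0.104, -0.0], [-0.001, 0.002, -1.0]]
ft_force: [0.1, -0.1, 0.3]
finger_gap: 0.0853
gripper_force: 0.0
time: 4.37
eef_pos: [0.4506, -0.2599, 0.0415]
tool_rot: [[-0.103, 0.995, 0.0], [0.995, 0.103, -0.0], [-0.0, 0.0, -1.0]]
ft_force: [-0.2, -0.1, 2.9]
finger_gap: 0.0197
gripper_force: 58.7
```

```bash
python3 -m inch '{"grip":[-1,-1,-1,-1,-1,-1,-1,-1,-1,-1],"translation":[[0,0,0.01],[0,0,0.025],[0,0,0.04],[0,0,0.055],[0.01,0.02,0.055],[0.02,0.045,0.055],[0.03,0.07,0.055],[0.04,0.095,0.055],[0.048,0.12,0.055],[0.053,0.13,0.055]],"roll":[0,0,0,0,0,-1,-2,-3,-4,-4]}'
python3 -m inch '{"grip":[-1,-1,-1,-1,-1,-1,-1,-1,-1,-1],"translation":[[0.003,0.01,0],[0.005,0.015,0],[0.006,0.02,0],[0.006,0.02,0],[0.006,0.02,0],[0.006,0.02,0],[0.006,0.02,0],[0.006,0.02,0],[0.006,0.02,0],[0.006,0.02,0]],"roll":[0,0,0,0,0,0,0,0,0,0]}'
python3 - <<'E'
from h import *
c=K("wrist"); im=optics.capture("wrist"); s=r.sense(); np.save("w3.npy",c); cv2.imwrite("pics/w3.png",im[:,:,::-1])
b=optics.capture("side"); b=b[:,:,::-1]; cv2.imwrite("pics/s3.png",b)
o=np.zeros((600,640,3),np.uint8); o[:300,:640]=im[:300,:,::-1]; o[300:,:]=cv2.resize(b[155:255,230:443],(640,300),interpolation=cv2.INTER_CUBIC); cv2.imwrite("pics/c3.png",o)
print(s["eef_pos"],s["time"],s["gripper_force"])
E
```

```text
time: 5.2
eef_pos: [0.5042, -0.1254, 0.0965]
tool_rot: [[-0.038, 0.999, -0.0], [0.999, 0.038, 0.002], [0.002, -0.0, -1.0]]
ft_force: [-0.1, 1.0, -0.2]
finger_gap: 0.0191
gripper_force: 58.5
time: 6.03
eef_pos: [0.5094, -0.11, 0.0964]
tool_rot: [[-0.033, 0.999, 0.0], [0.999, 0.033, -0.0], [-0.0, 0.0, -1.0]]
ft_force: [-0.9, -0.2, -0.5]
finger_gap: 0.0196
gripper_force: 58.5
[ 0.50940727 -0.10991586  0.09636163] 6.0833 58.52844178676605
```

View pics/c3.png

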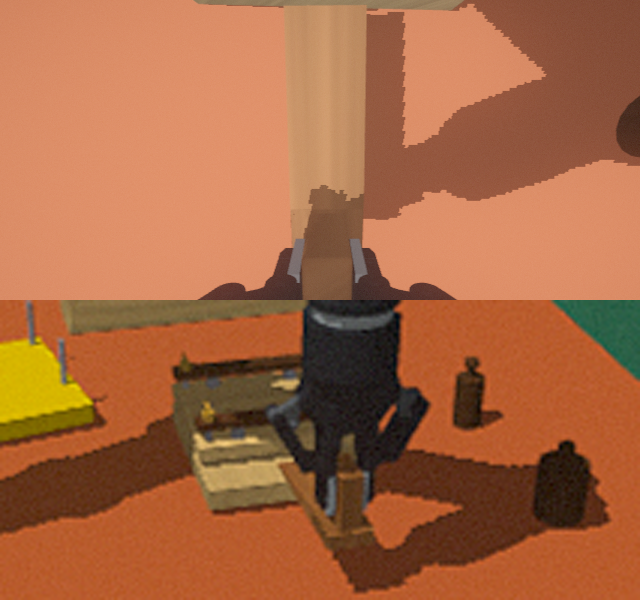

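The gauge is held level and centred on the sill: gauge centre u≈327, sill edge (195,3)–(467,8) centred at u≈331. Next I'll go forward over the sill and lower until it touches.

```bash
python3 -m inch '{"grip":[-1,-1,-1,-1,-1,-1,-1,-1,-1,-1],"translation":[[0,0.008,0],[0,0.016,0],[-0.001,0.024,0],[-0.001,0.024,-0.006],[-0.001,0.024,-0.012],[-0.001,0.024,-0.018],[-0.001,0.024,-0.02],[-0.001,0.024,-0.022],[-0.001,0.024,-0.022],[-0.001,0.024,-0.022]],"roll":[0,0,0,0,0,0,0,0,0,0]}'
python3 - <<'E'
from h import *
c=np.load("w3.npy",allow_pickle=True).item()
print(onplane(c,195,2,.03),onplane(c,467,8.5,.03))
E
python3 -m inch '{"grip":[-1,-1,-1,-1,-1,-1,-1,-1,-1,-1],"translation":[[0,0,-0.001],[0,0,-0.001],[0,0,-0.002],[0,0,-0.002],[0,0,-0.003],[0,0,-0.003],[0,0,-0.003],[0,0,-0.003],[0,0,-0.003],[0,0,-0.003]],"roll":[0,0,0,0,0,0,0,0,0,0]}'
```

```text
time: 6.97
eef_pos: [0.5084, -0.0861, 0.0742]
tool_rot: [[-0.033, 0.999, -0.0], [0.999, 0.033, -0.0], [-0.0, -0.0, -1.0]]
ft_force: [-0.2, -0.9, -1.0]
finger_gap: 0.0193
gripper_force: 58.5
[0.43118053 0.01847189 0.03      ] [0.58505555 0.02029835 0.03      ]
time: 7.8
eef_pos: [0.5086, -0.0857, 0.0715]
tool_rot: [[-0.034, 0.999, 0.0], [0.999, 0.034, 0.0], [0.0, 0.0, -1.0]]
ft_force: [0.5, -0.5, 0.8]
finger_gap: 0.0193
gripper_force: 58.6
```

```bash
python3 -m inch '{"grip":[-1,-1,-1,-1,-1,-1,-1,-1,-1,-1],"translation":[[0,0,0],[0,0,-0.0005],[0,0,-0.0005],[0,0,-0.001],[0,0,-0.001],[0,0,-0.001],[0,0,-0.001],[0,0,-0.001],[0,0,-0.001],[0,0,-0.001]],"roll":[0,0,0,0,0,0,0,0,0,0]}'
```

```text
time: 8.63
eef_pos: [0.5086, -0.0861, 0.0706]
tool_rot: [[-0.034, 0.999, 0.0], [0.999, 0.034, -0.0], [-0.0, 0.0, -1.0]]
ft_force: [-0.6, -1.6, 5.1]
finger_gap: 0.0193
gripper_force: 59.1
```

Contact is at about 5 N. Now I'll slide inward along the press axis, just short of first touch.

```bash
python3 -m inch '{"grip":[-1,-1,-1,-1,-1,-1,-1,-1,-1,-1],"translation":[[0,0.004,0.0003],[0,0.008,0.0003],[0,0.013,0.0003],[-0.001,0.018,0.0003],[-0.001,0.023,0.0003],[-0.001,0.028,0.0003],[-0.001,0.033,0.0003],[-0.001,0.038,0.0003],[-0.0015,0.042,0.0003],[-0.0015,0.042,0.0003]],"roll":[0,0,0,0,0,0,0,0,0,0]}'
python3 - <<'E'
from h import *
a=optics.capture("scene")[:,:,::-1]; b=optics.capture("side")[:,:,::-1]; w=optics.capture("wrist")[:,:,::-1]
o=np.zeros((600,800,3),np.uint8)
o[:300,:400]=cv2.resize(a[165:255,295:415],(400,300),interpolation=cv2.INTER_CUBIC)
o[:300,400:]=cv2.resize(b[160:235,275:375],(400,300),interpolation=cv2.INTER_CUBIC)
o[300:,:480]=w[:300,80:560]
cv2.imwrite("pics/c4.png",o)
E
```

```text
time: 9.47
eef_pos: [0.5075, -0.0426, 0.0711]
tool_rot: [[-0.035, 0.999, 0.001], [0.999, 0.035, 0.0], [0.0, 0.001, -1.0]]
ft_force: [0.3, -0.8, 5.8]
finger_gap: 0.0193
gripper_force: 59.1
```

View pics/c4.png

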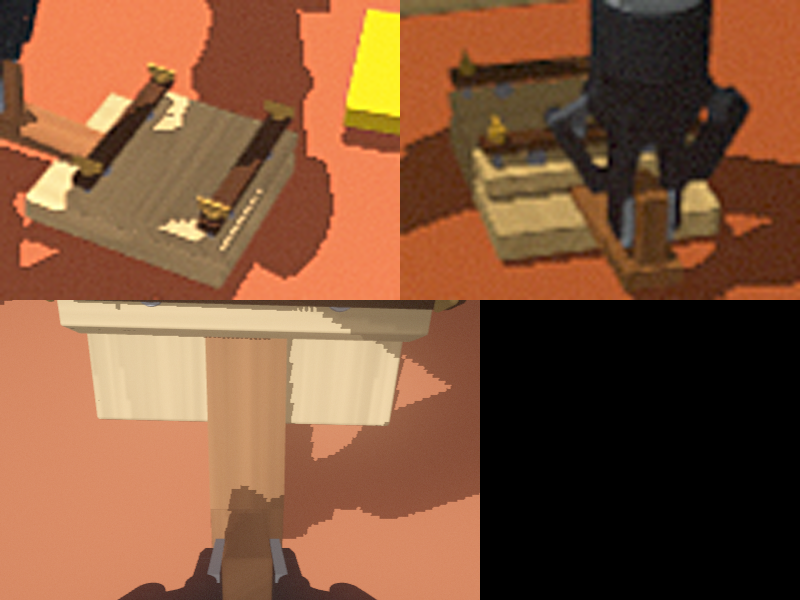

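The wrist view shows the blade straight and centred on the sill, with its tip just under the upper board (edge at row ~337 of the crop). Now I'll advance in small steps and watch the force.

```bash
python3 -m inch '{"grip":[-1,-1,-1,-1,-1,-1,-1,-1,-1,-1],"translation":[[0,0.001,0],[0,0.002,0],[0,0.003,0],[0,0.004,0],[0,0.005,0],[0,0.006,0],[0,0.006,0],[0,0.006,0],[0,0.006,0],[0,0.006,0]],"roll":[0,0,0,0,0,0,0,0,0,0]}'
python3 -m inch '{"grip":[-1,-1,-1,-1,-1,-1,-1,-1,-1,-1],"translation":[[0,0.001,0],[0,0.002,0],[0,0.003,0],[0,0.004,0],[0,0.005,0],[0,0.006,0],[0,0.006,0],[0,0.006,0],[0,0.006,0],[0,0.006,0]],"roll":[0,0,0,0,0,0,0,0,0,0]}'
```

```text
time: 10.45
eef_pos: [0.5075, -0.0377, 0.0712]
tool_rot: [[-0.034, 0.999, 0.001], [0.999, 0.034, -0.0], [-0.001, 0.001, -1.0]]
ft_force: [0.0, -3.3, 7.2]
finger_gap: 0.0193
gripper_force: 59.3
time: 11.28
eef_pos: [0.5076, -0.0318, 0.0712]
tool_rot: [[-0.034, 0.999, 0.002], [0.999, 0.034, -0.001], [-0.001, 0.002, -1.0]]
ft_force: [0.7, -3.6, 7.2]
finger_gap: 0.0195
gripper_force: 59.3
```

```bash
python3 -m inch '{"grip":[-1,-1,-1,-1,-1,-1,-1,-1,-1,-1],"translation":[[0,0.001,0],[0,0.002,0],[0,0.003,0],[0,0.004,0],[0,0.005,0],[0,0.006,0],[0,0.006,0],[0,0.006,0],[0,0.006,0],[0,0.006,0]],"roll":[0,0,0,0,0,0,0,0,0,0]}'
```

```text
time: 12.12
eef_pos: [0.5076, -0.0258, 0.0713]
tool_rot: [[-0.034, 0.999, 0.002], [0.999, 0.034, -0.001], [-0.001, 0.002, -1.0]]
ft_force: [-0.4, -3.0, 7.8]
finger_gap: 0.0191
gripper_force: 59.4
```

```bash
python3 -m inch '{"grip":[-1,-1,-1,-1,-1,-1,-1,-1,-1,-1],"translation":[[0,0.001,0],[0,0.002,0],[0,0.003,0],[0,0.004,0],[0,0.004,0],[0,0.004,0],[0,0.004,0],[0,0.004,0],[0,0.004,0],[0,0.004,0]],"roll":[0,0,0,0,0,0,0,0,0,0]}'
```

```text
time: 12.95
eef_pos: [0.5077, -0.0223, 0.0714]
tool_rot: [[-0.034, 0.999, 0.002], [0.999, 0.034, -0.001], [-0.001, 0.002, -1.0]]
ft_force: [0.1, -4.6, 7.4]
finger_gap: 0.0195
gripper_force: 59.5
```

```bash
python3 -m inch '{"grip":[-1,-1,-1,-1,-1,-1,-1,-1,-1,-1],"translation":[[0,0.001,0],[0,0.002,0],[0,0.003,0],[0,0.004,0],[0,0.004,0],[0,0.004,0],[0,0.004,0],[0,0.004,0],[0,0.004,0],[0,0.004,0]],"roll":[0,0,0,0,0,0,0,0,0,0]}'
```

```text
time: 13.78
eef_pos: [0.5077, -0.0199, 0.0715]
tool_rot: [[-0.033, 0.999, 0.002], [0.999, 0.033, -0.003], [-0.003, 0.002, -1.0]]
ft_force: [0.5, -7.6, 9.0]
finger_gap: 0.0194
gripper_force: 59.5
```

```bash
python3 -m inch '{"grip":[-1,-1,-1,-1,-1,-1,-1,-1,-1,-1],"translation":[[0,0.001,0],[0,0.002,0],[0,0.003,0],[0,0.004,0],[0,0.004,0],[0,0.004,0],[0,0.004,0],[0,0.004,0],[0,0.004,0],[0,0.004,0]],"roll":[0,0,0,0,0,0,0,0,0,0]}'
```

```text
time: 14.62
eef_pos: [0.5078, -0.0164, 0.0715]
tool_rot: [[-0.033, 0.999, 0.002], [0.999, 0.033, -0.004], [-0.004, 0.002, -1.0]]
ft_force: [0.5, -8.6, 8.8]
finger_gap: 0.0192
gripper_force: 59.6
```

```bash
python3 -m inch '{"grip":[-1,-1,-1,-1,-1,-1,-1,-1,-1,-1],"translation":[[0,0.001,0],[0,0.002,0],[0,0.003,0],[0,0.004,0],[0,0.004,0],[0,0.004,0],[0,0.004,0],[0,0.004,0],[0,0.004,0],[0,0.004,0]],"roll":[0,0,0,0,0,0,0,0,0,0]}'
```

```text
time: 15.45
eef_pos: [0.5078, -0.013, 0.0715]
tool_rot: [[-0.032, 0.999, 0.002], [0.999, 0.032, -0.004], [-0.004, 0.002, -1.0]]
ft_force: [-0.4, -9.9, 8.5]
finger_gap: 0.0194
gripper_force: 59.5
```

```bash
python3 -m inch '{"grip":[-1,-1,-1,-1,-1,-1,-1,-1,-1,-1],"translation":[[0,0.001,0],[0,0.002,0],[0,0.003,0],[0,0.004,0],[0,0.005,0],[0,0.005,0],[0,0.005,0],[0,0.005,0],[0,0.005,0],[0,0.005,0]],"roll":[0,0,0,0,0,0,0,0,0,0]}'
```

```text
time: 16.28
eef_pos: [0.5077, -0.0087, 0.0715]
tool_rot: [[-0.032, 0.999, 0.002], [0.999, 0.032, -0.005], [-0.005, 0.002, -1.0]]
ft_force: [0.2, -12.5, 9.5]
finger_gap: 0.0192
gripper_force: 59.5
```

```bash
python3 -m inch '{"grip":[-1,-1,-1,-1,-1,-1,-1,-1,-1,-1],"translation":[[0,0.001,0],[0,0.002,0],[0,0.003,0],[0,0.004,0],[0,0.005,0],[0,0.005,0],[0,0.005,0],[0,0.005,0],[0,0.005,0],[0,0.005,0]],"roll":[0,0,0,0,0,0,0,0,0,0]}'
python3 - <<'E'
from h import *
w=optics.capture("wrist")[:,:,::-1]; b=optics.capture("side")[:,:,::-1]
o=np.zeros((600,640,3),np.uint8); o[:300]=w[:300]
o[300:,:400]=cv2.resize(b[160:235,275:375],(400,300),interpolation=cv2.INTER_CUBIC); cv2.imwrite("pics/c5.png",o)
E
```

```text
time: 17.12
eef_pos: [0.5077, -0.0044, 0.0715]
tool_rot: [[-0.031, 1.0, 0.002], [0.999, 0.031, -0.006], [-0.006, 0.002, -1.0]]
ft_force: [0.8, -12.9, 9.3]
finger_gap: 0.0193
gripper_force: 59.5
```

View pics/c5.png

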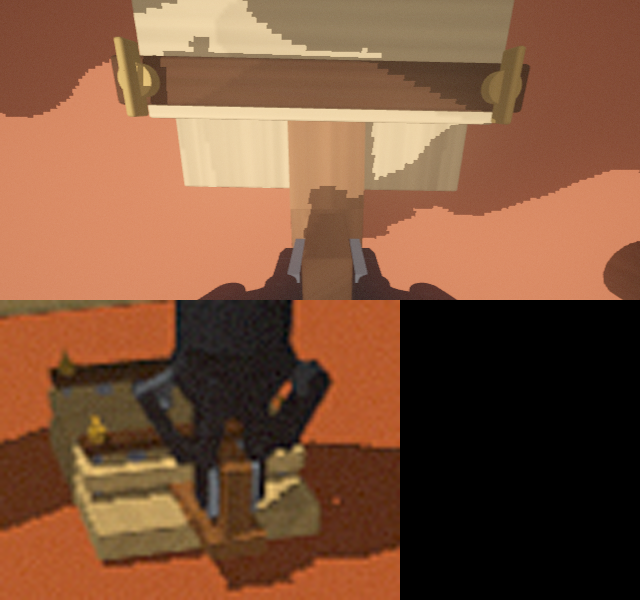

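Lift by depth from first touch (about 17 mm) is about 2 mm, and the push force of 12.9 N agrees. The gauge is straight and still gripped. I'll let it settle, then hand in.

```bash
python3 -m inch '{"grip":[-1,-1,-1,-1,-1,-1,-1,-1,-1,-1],"translation":[[0,0,0],[0,0,0],[0,0,0],[0,0,0],[0,0,0],[0,0,0],[0,0,0],[0,0,0],[0,0,0],[0,0,0]],"roll":[0,0,0,0,0,0,0,0,0,0]}' && python3 -c "
from bench import r
print(r.sense()['joint_velocities'].round(4)); print(r.sign_off())"
```

```text
time: 18.05
eef_pos: [0.5077, -0.0044, 0.0715]
tool_rot: [[-0.031, 1.0, 0.002], [0.999, 0.031, -0.006], [-0.006, 0.002, -1.0]]
ft_force: [0.8, -12.4, 8.2]
finger_gap: 0.0189
gripper_force: 59.5
[-0.0004 -0.0006 -0.0015  0.     -0.0003 -0.0006  0.0006]
the job is handed in; nothing more can be done
None
```

The job is handed in at about 18 s, and no verdict came back: the gauge is still gripped by its handle and held still between the boards, with the upper board raised about 2 mm, estimated from 17 mm of travel past first touch and a push of about 12.5 N.

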